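# Swap the glaze sample in the stand

## Robot

A 7-joint arm with a two-finger parallel gripper is mounted at the origin on the work surface. World frame = base frame: x ahead of the robot, y to its left, z up, the work surface at z = 0. Lengths are in m, angles in rad, forces in N, time in s.
With the tool pointing down it reaches from about 0.4 to 0.85 m from the base axis. Payload 6.9 kg.
Tool frame: the origin (TCP) lies midway between the tips of the shut fingers; the grasp point (between the pads) lies behind it (ctrl.pinch_z is the z of the grasp point in the tool frame, in m); z points along the fingers, y is the direction in which the jaws open and shut (so a half turn about z gives the same grasp; the last joint's range is limited). The gripper opens to 85 mm and grips with 20 to 120 N. Pads are 22 mm wide; open, the fingers measure 114 mm over their backs; the gripper's body (76 mm by 85 mm) begins 54 mm behind the grasp point. The pads swing forward as they close: fully open they stand 13 mm farther back than shut.
Start: joints at [1.373, 0.507, -0.238, 1.5, 0.126, 1.149, -0.155], TCP at [0.187, -0.596, 0.231] pointing down, gripper open.
Joint ranges: [-3.08, 3.08], [-0.24, 2.05], [-1.43, 1.35], [0, 2.5], [-1.52, 4.66], [0.17, 1.96], [-2.89, 2.89]. Speed limits (rad/s): [2.39, 2.39, 3.14, 3.14, 3.14, 3.14, 3.14].

## Interface

Orientations are given as a unit quaternion [w, x, y, z].
In Python, from station import ctrl, get_state, vision, ticket, models gives the robot as it stands. Calls block until the motion is done:
- ctrl.movep(position, orientation): joint-space move of the TCP to a pose.
- ctrl.movel(position, frame=None, max_speed=0.15): straight line of the TCP; frame=None keeps the orientation; max_speed is the mean speed in m/s.
- ctrl.set_joints(angles): joint-space move.
- ctrl.ungrasp() and ctrl.close_gripper(force=None): open the fingers fully, or close them until they stop; force is the grip in N (None keeps the last).
- ctrl.pause(seconds).
- ctrl.ik(position, orientation): joint angles nearest the present ones, or None.
- get_state(): the state.
- vision.grab_frame(name): name is "scene" or "side" or "wrist"; returns (picture, depth): 480x640x3 uint8, blue, green, red; 480x640 float32, m along the optical axis (not along the pixel's ray), 0 where there is no reading.
- vision.camera_info(name): a dict with "mtx" (3x3 intrinsics, pixels), "R" (3x3) and "t" (3): a world point X has camera coordinates R X + t; the wrist camera has in their place "hand_eye" (4x4, takes a point from camera to tool coordinates, whose origin is the TCP and whose axes are the flange's). Camera axes: x right, y down, z forward; pixel columns grow to the right and rows downward; lengths in m; the calibration is good to about 2 mm. A picture is of the moment at which its call begins: read the wrist's pose just before it. camera_info takes no time and is no camera call.
A pose or a line that the arm cannot do raises ctrl.Unreachable and nothing moves.
- ticket.close_job(): hands the job in, once; it reports no verdict.
Trained networks look in the newest picture that a camera, given by its name, has taken for a name from the list of things; names that differ only in an ending like _2 or _b are one class to them, and where a whole thing is asked for, a point or a joint stands for the part that bears it (a point fixed in the world has none). Each returns a list of dicts, best first, with "p" (0 to 1); they miss things now and then, are a little off and sometimes report something else, mostly with a low value. They report only what shows in the picture. A call takes as long as a camera call.
- models.recognise(camera, target): "point" ([column, row] in pixels, amid what is visible of it).
- models.masks_of(camera, target): "mask" (480x640 bool, what is visible of it) and "point" ([column, row] in pixels, amid what is visible of it).
The state is a dict: "time": time; "qpos": joint angles; "qd": joint speeds; "tau": joint torques, N m; "tcp_pos": TCP position; "eef_rot": TCP orientation; "contact_force": force on the tool from outside, world axes, zero at the start; "wrist_torque": the same for the moment, N m; "width": finger opening in m.
Only numpy, scipy, OpenCV 4.12 (cv2) and the standard library are available. Lean on these libraries where they do the work, as an engineer would, in place of code of your own. Each camera call takes 0.05 s, during which the arm holds its last target. There are 200 camera calls.

## Task

First slide the finished white tile up out of the metal sample stand and put it away in the rack's free slot, the one marked with the orange slip. Then slide the blue tile up out of the rack and stand it in the sample stand in its place. Both must end upright and fully home in their grooves; do not drop them or force them, they chip, and do not disturb the other tiles or the things standing about.

Things in the scene. Friction and masses are not known exactly. Their poses are not given: they have to be found in the camera images.
- tile_white: Finished test tile, white glaze, 80 wide (own x), 10 thick (own y), 120 high (own z); origin at the centre of its lower edge, z up. Both faces, the sides and the top edge carry the glaze on the upper two thirds, bare red clay below. The same either way round. 150 to 280 g. Starts upright in the sample stand.
- tile_blue: Test tile, blue glaze, 80 wide (own x), 10 thick (own y), 120 high (own z); origin at the centre of its lower edge, z up. Both faces, the sides and the top edge carry the glaze on the upper two thirds, bare red clay below. The same either way round. 150 to 280 g. Starts upright in one of the rack's five slots.
- rack: Fixed wooden tile rack, 110 (own x) by 241 (own y), origin under its centre, z up. Five slots in a row along its y at -100, -50, 0, 50, 100 mm; a tile stands in a slot with its thickness along the rack's y and its width along x. Slot floor 12 above the table. Neighbouring tiles leave 40 mm between their faces; the upper 56 mm of a tile stands free above the rack.
- rack_mouth (a point): Top of the rack's middle slot, 76 above the table. Every slot, here and in the stand, is a pair of upright grooves in two side cheeks that hold the tile's side edges: 13 wide for the 10 mm tile, 86 apart floor to floor for the 80 mm tile. The top 10 mm are flared lips, 23 wide at the mouth. A tile must rise 64 mm to come clear of the rack.
- slip: Orange place-marker in the free slot of the rack: a flat strip 62 x 11 x 1 on the slot floor and an upright orange tab on the outside of each cheek, rising to 90 mm above the table. It cannot be touched or felt. Origin at the centre of the slot floor, 12 mm above the table; x along the slot, y across it (as the rack).
- stand: Fixed single-tile sample stand in grey metal, 110 (own x) by 65 (own y), origin under its centre, z up. One slot like the rack's, along its own x through its centre: grooves 13 wide, 86 apart floor to floor, up to 80 mm above the table, then flared lips, 23 wide at the mouth, up to 90 mm. The tile's foot rests inside on a black ledge whose height differs from day to day.
- ledge: The black ledge inside the stand, 62 x 10 x 8, rigid and fixed for the day, its top 22 to 44 mm above the table; origin at the centre of its top, x along the stand's x. The white tile stands on it at the start.
- ledge_seat (a point): Centre of the ledge's top, where the middle of a tile's lower edge comes to rest (the same point as the ledge's origin).
- tile_green: Green tile, 80 wide (own x), 10 thick (own y), 120 high (own z); origin at the centre of its lower edge, z up. Both faces, the sides and the top edge carry the glaze on the upper two thirds, bare red clay below. The same either way round. 200 g. Stands in another slot of the rack; to be left there.
- tile_yellow: Yellow tile, 80 wide (own x), 10 thick (own y), 120 high (own z); origin at the centre of its lower edge, z up. Both faces, the sides and the top edge carry the glaze on the upper two thirds, bare red clay below. The same either way round. 200 g. Stands in another slot of the rack; to be left there.
- tile_black: Black tile, 80 wide (own x), 10 thick (own y), 120 high (own z); origin at the centre of its lower edge, z up. Both faces, the sides and the top edge carry the glaze on the upper two thirds, bare red clay below. The same either way round. 200 g. Stands in another slot of the rack; to be left there.
- vase: Loose brown bisque vase between rack and stand, 62 across, 165 high, origin under its centre.
- glaze_bottle: Loose white bottle with a blue cap, 64 across, 210 high, towards the far side; origin under its centre.
- cup: Loose red-clay cup, 76 across, 75 high, near the far side; origin under its centre.
- glaze_jar: Loose grey-green jar with a black lid, 60 across, 85 high, close beside the stand; origin under its centre.
- kiln_post: Loose cream square post, 32 x 32, 75 high, close beside the stand; origin under its centre.

How it is judged:
On the way, in this order (a step that is already met when the one before it is completed fails the run):
1. the white tile stands fully home in the marked slot, let go, the blue tile still in the rack (distance between tile_white and slip below 0.008 m and angle between tile_white's own z axis and vertical below 0.1 rad and linear speed of tile_white below 0.03 m/s and contact force between the fingers and tile_white below 0.1 N and distance of tile_blue from where it was at the start of the episode below 0.02 m), for 0.2 s.
2. the blue tile is slid up clear of the rack (z of tile_blue in the frame of rack above 0.078 m), for 0.1 s.
At the end, for the whole second after the job is handed in: The white tile stands in the rack's marked slot, its foot within 8 mm of the centre of the slot floor, and the blue tile in the sample stand, its foot within 8 mm of the ledge's centre; both within 0.1 rad of upright, at rest and let go (distance between tile_white and slip below 0.008 m and angle between each of tile_white, tile_blue's own z axis and vertical below 0.1 rad and linear speed of each of tile_white, tile_blue below 0.03 m/s and distance between tile_blue and ledge_seat below 0.008 m and contact force between the fingers and tile_blue below 0.1 N); the robot touches nothing.
It fails at once if the green, yellow or black tile is disturbed (shifted more than 20 mm) (distance of any of tile_green, tile_yellow, tile_black from where it was at the start of the episode above 0.02 m).
It fails at once if the vase, glaze bottle, cup, glaze jar or kiln post is disturbed (shifted more than 20 mm) (distance of any of vase, glaze_bottle, cup, glaze_jar, kiln_post from where it was at the start of the episode above 0.02 m).
It fails at once if the white tile is knocked or forced against the rack or stand with more than 60 N (contact force between tile_white and rack above 60 N or contact force between tile_white and stand above 60 N or contact force between tile_white and ledge above 60 N).
It fails at once if the blue tile is knocked or forced against the rack or stand with more than 60 N (contact force between tile_blue and rack above 60 N or contact force between tile_blue and stand above 60 N or contact force between tile_blue and ledge above 60 N).
It fails at once if the white or blue tile is dropped (falls out of the fingers by more than about 8 mm) ((contact force between the fingers and tile_white below 0.1 N and linear speed of tile_white above 0.4 m/s) or (contact force between the fingers and tile_blue below 0.1 N and linear speed of tile_blue above 0.4 m/s)).
It also fails if it takes over 67 s, if anything falls off the work surface, if the arm or the gripper's body presses on something with over 40 N, if the wrist force passes 120 N, or if a joint passes its speed limit or range.

## Working session

There is one attempt and no reset: what is moved stays moved. The work goes in short steps, each a Python script; the robot and the scene stay as the last script left them, time stands still between calls to the robot, and variables do not carry over. Pictures are saved under pics/ and viewed, about 8 in all and at most 12, crops included, and the job is handed in when it is done.

```bash
ls; mkdir -p pics
python3 - <<'E'
from station import ctrl,get_state,vision,models
import cv2,numpy as np
s=get_state();print(s['time'],s['tcp_pos'],s['eef_rot'],s['width'],ctrl.pinch_z)
a=[]
for c in ['scene','side']:
    p,d=vision.grab_frame(c);i=vision.camera_info(c)
    np.savez(f'pics/{c}.npz',p=p,d=d,**i)
    print(c,np.round(i['mtx'],1).tolist(),'cam at',-i['R'].T@i['t'],'fwd',i['R'][2])
    cv2.imwrite(f'pics/{c}0.png',p)
    for n in ['tile_white','tile_blue','stand','slip','rack','ledge','tile_green','tile_yellow','tile_black']:
        r=models.masks_of(c,n)[:2]
        for k,m in enumerate(r): print(n,round(m['p'],2),np.round(m['point']),m['mask'].sum())
        if r: np.save(f'pics/{c}_{n}.npy',r[0]['mask'])
print(vision.camera_info('wrist'))
E
```

```text
pics
0.0 [ 0.18671862 -0.5959221   0.2304164 ] [-8.91154026e-04  9.88481712e-01  1.51337649e-01 -1.64405256e-04] 0.08502934649981204 -0.0187
scene [[473.4, 0.0, 324.8], [0.0, 473.4, 236.0], [0.0, 0.0, 1.0]] cam at [1.13252493 0.44961733 0.69438115] fwd [-0.58949711 -0.46023546 -0.66383468]
tile_white 0.8 [255. 175.] 1566
tile_blue 0.59 [460. 289.] 1373
stand 0.76 [254. 208.] 1135
stand 0.53 [305. 235.] 1839
slip 0.8 [384. 255.] 218
slip 0.74 [435. 316.] 4402
rack 0.87 [436. 311.] 4681
ledge 0.58 [266. 203.] 44
tile_green 0.67 [439. 269.] 1272
tile_yellow 0.88 [422. 249.] 1074
tile_black 0.71 [487. 307.] 1448
side [[467.1, 0.0, 322.4], [0.0, 467.1, 234.6], [0.0, 0.0, 1.0]] cam at [0.19608757 0.52369159 0.5334792 ] fwd [ 0.4629628  -0.66399746 -0.58717359]
tile_white 0.84 [391. 172.] 1540
tile_white 0.73 [145. 355.] 1141
tile_blue 0.57 [186. 335.] 1431
stand 0.64 [213. 365.] 12925
stand 0.61 [395. 210.] 1927
slip 0.68 [313. 320.] 607
slip 0.51 [301. 220.] 2588
rack 0.75 [213. 364.] 13289
ledge 0.62 [303. 222.] 2621
tile_yellow 0.63 [146. 355.] 1138
tile_yellow 0.57 [257. 305.] 1839
tile_black 0.56 [144. 353.] 1288
{'mtx': array([[383.45284153,   0.        , 320.25673866],
       [  0.        , 383.45284153, 240.90532876],
       [  0.        ,   0.        ,   1.        ]]), 'hand_eye': array([[ 2.72055176e-04, -9.62812495e-01, -2.70170365e-01,
         6.86517745e-02],
       [ 9.99999483e-01, -2.68663865e-06,  1.01655030e-03,
         1.73756636e-04],
       [-9.79473178e-04, -2.70170502e-01,  9.62811997e-01,
        -1.43561410e-01],
       [ 0.00000000e+00,  0.00000000e+00,  0.00000000e+00,
         1.00000000e+00]])}
```

View pics/scene0.png

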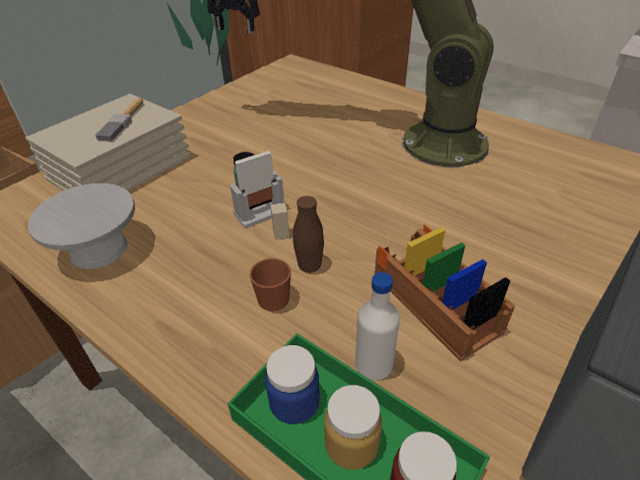

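View pics/side0.png

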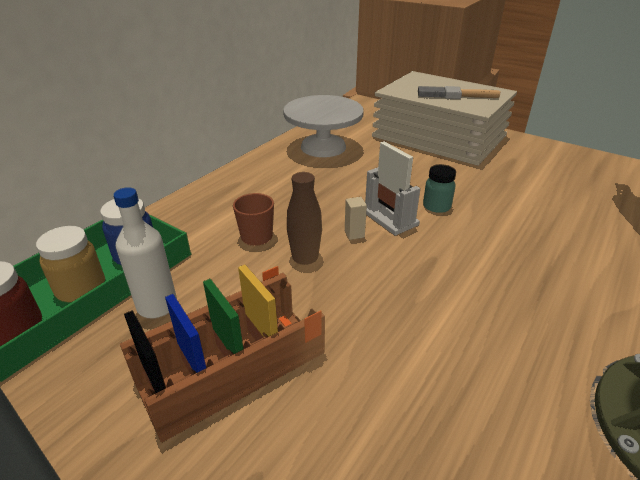

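The scene view shows the white tile in the stand at (255,180), with the jar behind it and the kiln post at (280,220). The rack holds yellow (425,250), green (445,268), blue (465,285) and black (487,303). The free slot is at the far-left end, with an orange tab at (383,258). The side view agrees: black, blue, green, yellow, then orange tabs at (313,326) and (270,273).

```bash
cat > h.py <<'E'
import numpy as np,cv2
def cloud(p,d,mtx,R,t):
    v,u=np.mgrid[:480,:640]; P=np.stack([(u-mtx[0,2])/mtx[0,0]*d,(v-mtx[1,2])/mtx[1,1]*d,d],-1)
    W=(P-t)@R; W[d<=0]=np.nan
    return W
def load(c):
    f=np.load(f'pics/{c}.npz'); return f['p'],cloud(f['p'],f['d'],f['mtx'],f['R'],f['t'])
E
python3 - <<'E'
from h import *
for c in ['scene','side']:
    p,W=load(c); h=cv2.cvtColor(p,cv2.COLOR_BGR2HSV)
    H,S,V=[h[...,i].astype(int) for i in range(3)]
    x,y,z=[W[...,i] for i in range(3)]
    with np.errstate(invalid='ignore'):
        print(c,'table z',np.nanmedian(z[(z<.03)&(z>-.03)]))
        reg=(z>.05)&(z<.175)&(y<.35)&(x>.2)&(x<.9)
    M={'yellow':(H>18)&(H<32)&(S>170),'green':(H>50)&(H<80)&(S>150),'blue':(H>112)&(H<128)&(S>150),'black':(V<35),'orange':(H>4)&(H<13)&(S>190)&(V>150)}
    wm=np.load(f'pics/{c}_tile_white.npy'); M['white']=wm&(S<40)&(V>140)
    st=np.load(f'pics/{c}_tile_white.npy')
    for n,m in M.items():
        q=W[m&reg]; 
        if len(q)<20: print(n,len(q));continue
        md=np.median(q,0); q=q[np.linalg.norm(q-md,axis=1)<.12]
        zt=np.percentile(q[:,2],98); top=q[q[:,2]>zt-.006]
        cc,sz,_=(r:=cv2.minAreaRect(top[:,:2].astype(np.float32)*1000))
        b=cv2.boxPoints(r); e=max(b[1]-b[0],b[2]-b[1],key=np.linalg.norm)
        print(n,len(q),'med',np.round(np.median(q,0),3),'ztop',round(zt,4),'rect',np.round(cc,1),np.round(sz,1),'long dir',round(np.degrees(np.arctan2(e[1],e[0]))%180,1))
E
```

```text
scene table z -0.0009251512654937944
yellow 1062 med [0.534 0.207 0.105] ztop 0.1325 rect [536.7 207.3] [95.4 43.7] long dir 7.3
green 930 med [0.551 0.255 0.105] ztop 0.1328 rect [561.3 297.9] [107.3  80.5] long dir 69.0
blue 1046 med [0.568 0.302 0.104] ztop 0.1329 rect [569.8 322.3] [60.  80.8] long dir 159.5
black 678 med [0.601 0.342 0.109] ztop 0.1335 rect [587.4 343.1] [11.1 62.3] long dir 159.9
orange 9
white 106 med [ 0.542 -0.204  0.152] ztop 0.1541 rect [ 541. -204.] [15.  79.5] long dir 159.3
side table z 0.0008783288470083719
yellow 1598 med [0.517 0.211 0.107] ztop 0.1339 rect [522.3 205. ] [10.8 80.5] long dir 159.9
green 1279 med [0.533 0.258 0.111] ztop 0.1338 rect [556.3 299.1] [109.1  79.3] long dir 70.0
blue 1231 med [0.545 0.306 0.117] ztop 0.1337 rect [556.9 299.9] [65.2 62. ] long dir 22.7
black 420 med [0.587 0.342 0.132] ztop 0.1338 rect [581.5 342.5] [10.4 64.5] long dir 160.2
orange 8
white 87 med [ 0.537 -0.203  0.154] ztop 0.1552 rect [ 539.  -203.2] [ 9.1 77.9] long dir 157.6
```

The free slot should be about 50 mm from yellow, near (0.505, 0.158). With neighbouring tiles only 40 mm apart, opening the jaws fully across the thickness would hit them. So I'll grip every tile across its 80 mm width, from above. Next I'll refine the poses with the wrist camera.

```bash
cat >> h.py <<'E'
from scipy.spatial.transform import Rotation as Ro
def quat(ax):  # tool pointing down, tool x at world angle ax (deg); tool y at ax-90
    a=np.radians(ax)/2; return np.array([0,np.cos(a),np.sin(a),0])
def mat(q): return Ro.from_quat([q[1],q[2],q[3],q[0]]).as_matrix()
def wrist():
    from station import get_state,vision
    s=get_state(); p,d=vision.grab_frame('wrist'); i=vision.camera_info('wrist')
    T=np.eye(4);T[:3,:3]=mat(s['eef_rot']);T[:3,3]=s['tcp_pos'];T=T@i['hand_eye']
    R=T[:3,:3].T; return p,d,cloud(p,d,i['mtx'],R,-R@T[:3,3]),T
def rect(q,zt,tol=.006):
    top=q[np.abs(q[:,2]-zt)<tol]; r=cv2.minAreaRect(top[:,:2].astype(np.float32)*1000); b=cv2.boxPoints(r)
    e=max(b[1]-b[0],b[2]-b[1],key=np.linalg.norm)
    return np.round(r[0],1),np.round(r[1],1),round(np.degrees(np.arctan2(e[1],e[0]))%180,1),len(top)
E
python3 - <<'E'
from h import *
from station import ctrl,get_state,models
for n in ['vase','glaze_bottle','cup','glaze_jar','kiln_post']:
    p,W=load('side'); 
for c in ['scene','side']:
    p,W=load(c)
    for nm,(u,v) in {'scene':{'vase':(308,240),'bottle':(377,330),'post':(280,222),'cup':(271,290)},'side':{'vase':(303,225),'bottle':(148,270),'post':(355,222),'jar':(440,195),'cup':(254,222)}}[c].items():
        print(c,nm,np.round(np.nanmedian(W[v-3:v+4,u-3:u+4].reshape(-1,3),0),3))
for ax in (70,250):
    for pos in ([.54,-.203,.27],[.54,-.203,.13],[.54,-.203,.35],[.505,.158,.35],[.505,.158,.1],[.556,.299,.35],[.556,.299,.1]):
        q=ctrl.ik(pos,quat(ax)); print(ax,pos,None if q is None else np.round(q,2))
E
```

```text
scene vase [0.628 0.015 0.094]
scene bottle [0.753 0.246 0.133]
scene post [ 0.579 -0.103  0.048]
scene cup [0.746 0.025 0.065]
side vase [0.588 0.018 0.09 ]
side bottle [0.697 0.245 0.096]
side post [ 0.558 -0.102  0.04 ]
side jar [ 0.465 -0.279  0.044]
side cup [0.695 0.024 0.057]
70 [0.54, -0.203, 0.27] [ 0.74  0.45 -0.66  1.56  0.29  1.22 -0.32]
70 [0.54, -0.203, 0.13] [ 0.68  0.58 -0.57  1.77  0.38  0.91 -0.41]
70 [0.54, -0.203, 0.35] [ 0.75  0.41 -0.68  1.41  0.26  1.41 -0.28]
70 [0.505, 0.158, 0.35] [ 0.39  0.44 -1.16  1.53  0.4   1.44 -1.14]
70 [0.505, 0.158, 0.1] [ 0.22  0.64 -0.9   1.92  0.64  0.9  -1.36]
70 [0.556, 0.299, 0.35] [ 0.03  0.62 -1.12  1.25  0.55  1.58 -1.35]
70 [0.556, 0.299, 0.1] [-0.02  0.79 -0.92  1.64  0.7   1.07 -1.5 ]
250 [0.54, -0.203, 0.27] [-0.32  0.63  1.15  1.58 -0.58  1.32 -2.58]
250 [0.54, -0.203, 0.13] [-0.3   0.81  1.15  1.78 -0.82  1.13 -2.36]
250 [0.54, -0.203, 0.35] [-0.31  0.56  1.15  1.42 -0.51  1.48 -2.67]
250 [0.505, 0.158, 0.35] [ 0.41  0.47 -1.22  1.53  0.44  1.46  1.97]
250 [0.505, 0.158, 0.1] [ 0.36  0.79 -1.23  1.92  0.86  1.09  1.56]
250 [0.556, 0.299, 0.35] [ 0.06  0.66 -1.23  1.25  0.62  1.62  1.74]
250 [0.556, 0.299, 0.1] [ 0.09  0.92 -1.23  1.64  0.91  1.25  1.46]
```

Run:
```python
from h import *
from station import ctrl,get_state
def look(n,pos):
    ctrl.movep(pos,quat(70)); ctrl.pause(.2)
    p,d,W,T=wrist(); np.savez(f'pics/w_{n}.npz',p=p,W=W,T=T); cv2.imwrite(f'pics/w_{n}.png',p); return p,W
look('rack',[.525,.20,.34]); print(get_state()['time'])
look('white',[.54,-.203,.27]); print(get_state()['time'],get_state()['tcp_pos'])
cv2.imwrite('pics/both.png',cv2.resize(np.vstack([cv2.imread('pics/w_rack.png'),cv2.imread('pics/w_white.png')]),(400,600)))
p=np.load('pics/w_white.npz')['p'];W=np.load('pics/w_white.npz')['W']
x,y,z=W[...,0],W[...,1],W[...,2]
q=W[(z>.14)&(z<.17)&np.isfinite(z)]; print('white',np.percentile(q[:,2],[5,50,95]),rect(q,np.median(q[:,2]),.004))
q=W[(z>.083)&(z<.097)&(np.hypot(x-.54,y+.203)<.08)];print('stand',np.median(q[:,2]),rect(q,.09,.006))
W=np.load('pics/w_rack.npz')['W'];p=np.load('pics/w_rack.npz')['p'];z=W[...,2]
m=((z>.128)&(z<.138)).astype(np.uint8);k,l,s,c=cv2.connectedComponentsWithStats(m)
for i in range(1,k):
    if s[i,4]>150: q=W[l==i];print(np.round(c[i]),p[l==i].mean(0).round(),np.median(q[:,2]).round(4),rect(q,np.median(q[:,2]),.004))
q=W[(z>.068)&(z<.082)&np.isfinite(z)];print('rack top',np.median(q[:,2]),rect(q,.076,.004))
```

```text
4.3083
6.075 [ 0.54034805 -0.20201652  0.27028521]
white [0.14299154 0.15378747 0.15504782] (array([ 540.3, -205. ]), array([11.8, 80.3]), np.float32(159.3), 1809)
stand 0.09064662432795839 (array([ 541. , -204.6]), array([ 40.9, 110. ]), np.float32(159.0), 1439)
[318.  24.] [27. 29. 34.] 0.1331 (array([576.6, 345. ]), array([11.4, 80.7]), np.float32(160.2), 1542)
[507.  97.] [156. 172. 178.] 0.1342 (array([721.3, 233.8]), array([61.7, 51.8]), np.float32(68.8), 883)
[318.  89.] [209.  61.  25.] 0.1332 (array([559.4, 298. ]), array([10.6, 80.5]), np.float32(159.9), 1306)
[318. 149.] [ 47. 129.  31.] 0.1333 (array([542.5, 251.4]), array([10.5, 80.3]), np.float32(160.0), 1172)
[318. 204.] [  0. 161. 201.] 0.1332 (array([525.4, 204.6]), array([11., 80.]), np.float32(160.2), 1045)
rack top 0.07642398377737619 (array([637.1, 100.6]), array([476.8, 392.2]), np.float32(72.8), 8930)
```

View pics/both.png

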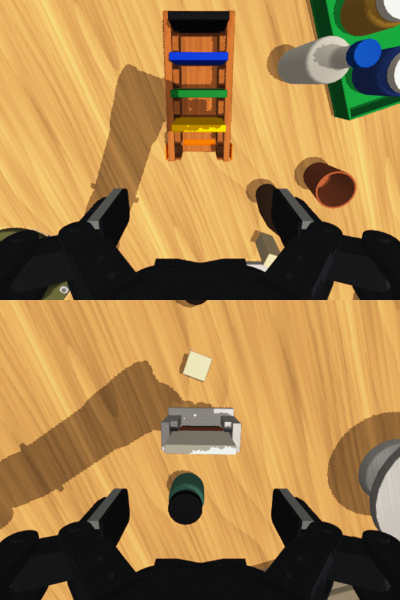

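The wrist picture confirms the layout. Rack slots step (17.1, 46.8) mm, so the free slot is at about (508.3, 157.8), angle 160°. The white tile is at (540.3, −204.8), angle 159.2°, with its top at 0.1545, so the ledge is at about 0.034. Now I'll go down over the white tile with force checks.

```bash
cat >> h.py <<'E'
def line(pos,ax=None,v=.1):
    from station import ctrl,get_state
    ctrl.movel(list(pos),None if ax is None else quat(ax),max_speed=v)
    s=get_state(); return s
def show(s,ref=None):
    print(round(s['time'],2),'tcp',np.round(s['tcp_pos'],4),'F',np.round(s['contact_force'],1),'M',np.round(s['wrist_torque'],2),'w',round(s['width'],4))
def steps(xy,z0,z1,dz,v=.05,lim=8,ax=None):
    """go from z0 to z1 in steps; stop when force changes more than lim from start"""
    from station import get_state
    f0=np.array(get_state()['contact_force']); n=max(1,int(np.ceil(abs(z1-z0)/dz)))
    for z in np.linspace(z0,z1,n+1)[1:]:
        s=line([*xy,z],ax,v); df=np.array(s['contact_force'])-f0
        if np.linalg.norm(df)>lim: print('FORCE',np.round(df,1));show(s);return False,z
    show(s); return True,z1
E
python3 - <<'E'
from h import *
from station import ctrl,get_state
xy=[.5403,-.2048]
s=line([*xy,.18],69.2);ctrl.pause(.2);s=get_state();show(s)
e=np.array(xy)-s['tcp_pos'][:2];print('err mm',e*1000, 'ax',Ro.from_matrix(mat(s['eef_rot'])).as_euler('zyx',degrees=True))
xy=np.array(xy)+e
ok,z=steps(xy,.18,.0995,.01,.08,6)
E
```

```text
7.33 tcp [ 0.5406 -0.2048  0.1805] F [ 0.2 -0.4  0.6] M [-0.03 -0.01  0.01] w 0.0852
err mm [-0.25342337 -0.00373208] ax [-6.91972733e+01  4.74088811e-02  1.79977672e+02]
9.65 tcp [ 0.5396 -0.2048  0.0989] F [0.9 0.7 0.4] M [0.05 0.02 0.01] w 0.0856
```

Run:
```python
from h import *
from station import ctrl,get_state,vision
ctrl.close_gripper(35); s=get_state(); show(s)
ok,z=steps(s['tcp_pos'][:2],s['tcp_pos'][2],s['tcp_pos'][2]+.02,.01,.05,12)
p,_=vision.grab_frame('side');cv2.imwrite('pics/g1.png',p[60:300,260:580])
```

```text
9.87 tcp [ 0.54   -0.2047  0.0995] F [ 0.4  0.1 -0.9] M [0.1  0.06 0.02] w 0.0789
10.72 tcp [ 0.5403 -0.2047  0.1199] F [-0.5  0.2 -3. ] M [-0.01 -0.    0.03] w 0.0796
```

View pics/g1.png

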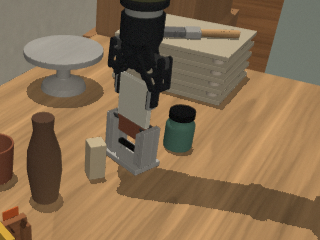

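The white tile is held and lifting straight. Before placing it, I'll check the slot centre against the rack's cheeks and the orange strip in the saved wrist cloud.

Run:
```python
from h import *
f=np.load('pics/w_rack.npz');W=f['W'];p=f['p'];h=cv2.cvtColor(p,cv2.COLOR_BGR2HSV)
c=np.array([.5335,.2280]);u=np.array([np.cos(np.radians(-20)),np.sin(np.radians(-20))]);v=np.array([-u[1],u[0]])
L=np.stack([(W[...,:2]-c)@u,(W[...,:2]-c)@v,W[...,2]],-1)*1000
m=(abs(L[...,0])<62)&(abs(L[...,1])<130)
top=L[m&(abs(L[...,2]-76)<3)]
for lo in range(-120,120,40):
    q=top[(top[:,1]>=lo)&(top[:,1]<lo+40)]; print(lo,np.round(np.percentile(q[:,0],[0.5,99.5]),1),len(q))
print('y ext',np.percentile(top[:,1],[.3,99.7]))
o=m&(h[...,0]<14)&(h[...,1]>215)&(h[...,2]>150)&(L[...,1]<-75)
q=L[o];
for a,b,n in((5,20,'strip'),(70,95,'tabs')):
    s=q[(q[:,2]>a)&(q[:,2]<b)]; 
    if len(s): print(n,len(s),np.percentile(s,[1,50,99],axis=0).round(1).tolist())
```

```text
-120 [-55.2  55.6] 381
-80 [-55.1  55.3] 867
-40 [-54.5  55. ] 917
0 [-54.4  55. ] 1016
40 [-54.5  55.2] 1122
80 [-54.4  54.9] 1269
y ext [-94.11840009 129.12604975]
strip 18 [[-21.5, -81.7, 12.6], [27.3, -79.3, 14.0], [31.2, -77.4, 15.5]]
tabs 21 [[-55.7, -87.6, 76.6], [-54.9, -81.5, 89.6], [55.7, -75.2, 92.8]]
```

Run:
```python
from h import *
f=np.load('pics/w_rack.npz');W=f['W'];p=f['p'];h=cv2.cvtColor(p,cv2.COLOR_BGR2HSV)
c=np.array([.5335,.2280]);u=np.array([np.cos(np.radians(-20)),np.sin(np.radians(-20))]);v=np.array([-u[1],u[0]])
L=np.stack([(W[...,:2]-c)@u,(W[...,:2]-c)@v,W[...,2]],-1)*1000
np.set_printoptions(suppress=True,linewidth=200)
for r in range(205,262,3): print(r,L[r,318].round(1),h[r,318],'|',L[r,272].round(1),h[r,272],'|',L[r,364].round(1),h[r,364])
cv2.imwrite('pics/slot.png',cv2.resize(p[190:270,240:400],None,fx=4,fy=4,interpolation=cv2.INTER_NEAREST))
```

```text
205 [  0.3 -25.  134.5] [ 26 255 235] | [-49.3 -35.5  77. ] [ 11 193 135] | [ 49.3 -35.5  77.5] [ 13 192 223]
208 [  0.3 -28.  133.4] [ 28 255 246] | [-49.3 -38.6  77.8] [ 11 193 135] | [ 49.5 -38.9  76.8] [ 13 191 222]
211 [ -0.3 -54.8  13.4] [ 18 214 225] | [-49.6 -42.2  76.4] [ 13 193 218] | [ 49.6 -42.2  76.5] [ 13 191 222]
214 [ -0.3 -58.8  12.3] [ 13 192 219] | [-49.6 -45.3  77.5] [ 13 192 222] | [ 49.6 -45.4  77.3] [ 13 190 223]
217 [ -0.3 -62.3  14.1] [ 13 191 219] | [-49.8 -48.7  76.7] [ 13 191 219] | [ 49.8 -48.8  76.9] [ 13 191 223]
220 [ -0.4 -66.   14.4] [ 13 191 218] | [-49.9 -52.1  76.6] [ 13 193 217] | [ 49.9 -52.1  76.9] [ 13 190 223]
223 [ -0.4 -70.1  13.3] [ 14 243 233] | [-50.  -55.3  77. ] [ 13 192 217] | [ 49.9 -55.3  77.5] [ 13 193 222]
226 [ -0.4 -73.6  14.8] [ 15 255 247] | [-50.1 -58.6  77.3] [ 13 193 219] | [ 50.  -58.6  77.5] [ 13 192 221]
229 [ -0.4 -78.   13. ] [ 15 255 247] | [-50.2 -62.   77.2] [ 13 191 220] | [ 50.2 -62.1  77.1] [ 13 189 221]
232 [ -0.4 -82.4  10.8] [ 13 204 216] | [-50.3 -65.3  77.6] [ 13 192 218] | [ 50.4 -65.8  75.7] [ 13 191 222]

[... 313 characters left out ...]
8] [ 13 191 222]
244 [  -0.5 -100.9    1.9] [ 19 146 236] | [-50.8 -78.9  77.5] [ 13 190 217] | [ 50.7 -79.1  77.2] [ 13 192 221]
247 [  -0.5 -105.6    0. ] [ 19 146 238] | [-51.  -82.6  76.7] [ 13 193 215] | [ 50.6 -82.1  78.6] [ 13 194 221]
250 [  -0.5 -109.6    0.4] [ 19 143 239] | [-51.2 -86.4  75.9] [ 13 193 214] | [ 51.  -86.2  76.7] [ 13 190 220]
253 [  -0.5 -113.7    0.4] [ 20 142 241] | [-51.2 -89.4  77.2] [ 12 192 215] | [ 51.  -89.5  77.2] [ 13 191 219]
256 [  -0.5 -117.9    0.4] [ 19 141 241] | [-51.3 -93.   77.1] [ 12 192 215] | [ 51.3 -93.4  75.9] [ 12 192 220]
259 [  -0.5 -122.2   -0. ] [ 19 140 242] | [ -61.6 -122.2   -0. ] [ 19 142 237] | [  60.5 -122.1    0.4] [ 18 148 235]
```

View pics/slot.png

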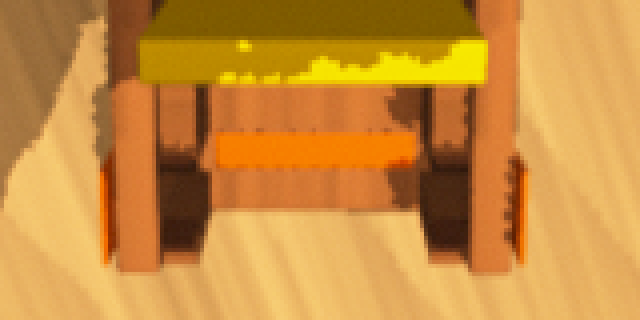

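The strip centre is at y −75 and x about 0, which matches the predicted slot. Now I'll carry the tile over and insert it.

Run:
```python
from h import *
from station import ctrl,get_state,vision
s=get_state();x,y,z=s['tcp_pos']
line([x,y,.275],None,.12)
ctrl.movep([.5081,.1579,.275],quat(70.0)); 
line([.5081,.1579,.165],70.0,.12); ctrl.pause(.3)
s=get_state();show(s); e=np.array([.5081,.1579])-s['tcp_pos'][:2]; print(e*1000)
xy=np.array([.5081,.1579])+e; line([*xy,.155]); ctrl.pause(.2); show(get_state())
p,_=vision.grab_frame('side');cv2.imwrite('pics/g2.png',p[130:430,140:440])
```

```text
14.95 tcp [0.5082 0.1579 0.1653] F [-0.7  0.1 -3.1] M [-0.01  0.05 -0.02] w 0.0794
[-0.14957478 -0.02413929]
15.4 tcp [0.5081 0.158  0.1552] F [ 0.2  0.3 -1.7] M [0.05 0.04 0.  ] w 0.0794
```

View pics/g2.png

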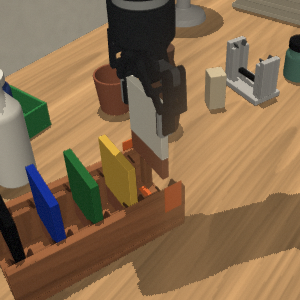

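The tile hangs upright over the marked slot, between the orange tabs. Inserting.

Run:
```python
from h import *
from station import ctrl,get_state
s=get_state();xy=[.508,.1579]
ok,z=steps(xy,.155,.085,.005,.05,8)
if ok: ok,z=steps(xy,.085,.070,.0015,.02,5)
```

```text
18.95 tcp [0.5078 0.1578 0.0847] F [-0.5 -1.  -2.4] M [ 0.   -0.01 -0.01] w 0.0794
FORCE [-2.9 -1.1 13. ]
20.2 tcp [0.5081 0.1582 0.0787] F [-3.4 -2.2 10.6] M [-0.57  0.63 -0.01] w 0.0797
```

It touched at TCP 0.0787, against a predicted 0.0785 for a tile fully home. Release, retreat and check.

Run:
```python
from h import *
from station import ctrl,get_state
ctrl.ungrasp(); show(get_state())
xy=get_state()['tcp_pos'][:2]
steps(xy,.079,.15,.02,.08,8)
line([.525,.20,.30],70,.15); ctrl.pause(.2)
p,d,W,T=wrist(); cv2.imwrite('pics/w_rack2.png',p); z=W[...,2]; show(get_state())
m=((z>.125)&(z<.16)).astype(np.uint8);k,l,s,c=cv2.connectedComponentsWithStats(m)
for i in range(1,k):
    if s[i,4]>150: q=W[l==i];print(np.round(c[i]),p[l==i].mean(0).round(),np.median(q[:,2]).round(4),rect(q,np.median(q[:,2]),.004))
```

```text
20.43 tcp [0.5081 0.158  0.0776] F [ 0.3  1.1 -0.7] M [-0.05 -0.03 -0.01] w 0.0851
21.95 tcp [0.5084 0.1581 0.1506] F [-0.2  0.2  0. ] M [-0.01  0.03  0.02] w 0.0853
23.39 tcp [0.5249 0.1997 0.2995] F [ 0.5 -0.3  0.6] M [-0.04 -0.01  0.  ] w 0.0855
[318.   9.] [25. 27. 31.] 0.1331 (array([576.4, 345.2]), array([11.4, 81. ]), np.float32(160.0), 2059)
[545.  91.] [156. 171. 179.] 0.1426 (array([722.8, 232.8]), array([54.4, 48.8]), np.float32(75.0), 1396)
[318.  83.] [209.  61.  23.] 0.1333 (array([559.2, 298.1]), array([10.6, 80.2]), np.float32(160.0), 1654)
[319. 151.] [ 45. 126.  29.] 0.1332 (array([542.2, 251.3]), array([10.9, 80.9]), np.float32(160.0), 1458)
[318. 212.] [  0. 139. 185.] 0.1332 (array([525.2, 204.8]), array([10.9, 80.8]), np.float32(160.2), 1314)
[319. 267.] [212. 221. 220.] 0.1331 (array([509. , 159.1]), array([10.9, 80.1]), np.float32(160.0), 1210)
```

View pics/w_rack2.png

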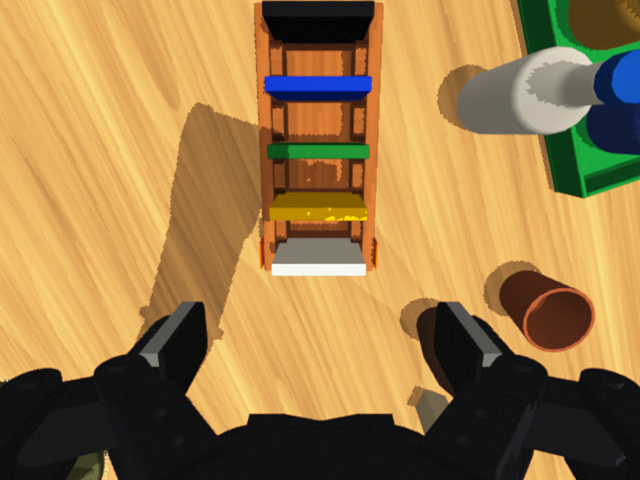

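White's top edge is at 0.133, the same as its neighbours, so it is fully home. No other tile has moved. Next, the blue tile.

Run:
```python
from h import *
from station import ctrl,get_state
import sys
t=np.array([.5592,.2979])
line([*t,.165],70,.15); ctrl.pause(.2); s=get_state(); e=t-s['tcp_pos'][:2]; print(e*1000); xy=t+e
ok,z=steps(xy,.165,.0775,.01,.08,6)
if not ok: sys.exit()
ctrl.close_gripper(35); show(get_state())
x,y,z=get_state()['tcp_pos']
ok,_=steps([x,y],z,z+.085,.0085,.06,12)
```

```text
[-0.29765129  0.34876574]
27.35 tcp [0.5586 0.2979 0.0768] F [ 0.4 -0.7 -0.1] M [0.03 0.08 0.  ] w 0.0853
27.57 tcp [0.5588 0.2983 0.0775] F [-0.5  0.7 -1.4] M [ 0.08 -0.03  0.07] w 0.0798
30.48 tcp [0.559  0.2985 0.163 ] F [-0.2  0.5 -2.9] M [0.   0.01 0.03] w 0.0795
```

Run:
```python
from h import *
from station import ctrl,get_state,vision
x,y,_=get_state()['tcp_pos']
line([x,y,.28],None,.15)
line([.49,.03,.28],None,.2)
t=np.array([.5404,-.2045])
line([*t,.28],69.1,.2)
line([*t,.175],69.1,.12); ctrl.pause(.3)
s=get_state(); show(s); e=t-s['tcp_pos'][:2]; print(e*1000)
line([*(t+e),.168],69.1,.05); ctrl.pause(.2); show(get_state())
p,_=vision.grab_frame('side'); q,_=vision.grab_frame('scene')
cv2.imwrite('pics/g3.png',np.hstack([cv2.resize(p[60:260,300:500],(400,400)),cv2.resize(q[90:290,170:370],(400,400))]))
```

```text
35.62 tcp [ 0.5406 -0.2045  0.1754] F [-0.5  0.8 -1.7] M [ 0.02 -0.04 -0.  ] w 0.0794
[-0.18519955  0.03330111]
36.12 tcp [ 0.5403 -0.2044  0.1681] F [ 0.2 -0.2 -2.6] M [ 0.05 -0.04 -0.04] w 0.0794
```

View pics/g3.png

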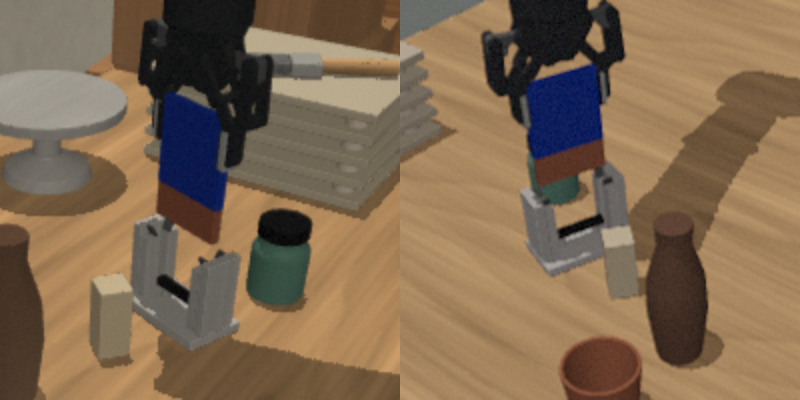

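Both views show the blue tile upright above the stand's slot, with the post and jar untouched. Inserting.

Run:
```python
from h import *
from station import ctrl,get_state
xy=[.5402,-.2045]
ok,z=steps(xy,.168,.106,.005,.05,8)
if ok: ok,z=steps(xy,.106,.088,.0015,.02,5)
```

```text
39.47 tcp [ 0.54   -0.2045  0.1056] F [-0.2 -0.6 -2.9] M [-0.03  0.    0.01] w 0.0799
FORCE [-1.1  1.   5.9]
40.97 tcp [ 0.5404 -0.2044  0.0981] F [-1.3  0.4  3.1] M [ 0.03  0.25 -0.01] w 0.0793
```

It made contact at TCP 0.0981, against a predicted 0.0983. Release and verify.

Run:
```python
from h import *
from station import ctrl,get_state,vision
ctrl.ungrasp(); s=get_state(); show(s)
steps(s['tcp_pos'][:2],s['tcp_pos'][2],.18,.02,.08,8)
line([.54,-.203,.27],70,.12); ctrl.pause(.2)
p,d,W,T=wrist(); z=W[...,2]; show(get_state())
q=W[(z>.14)&(z<.17)]; print('blue',np.median(q[:,2]),rect(q,np.median(q[:,2]),.004))
a,_=vision.grab_frame('side'); b,_=vision.grab_frame('scene')
cv2.imwrite('pics/end.png',np.hstack([a[40:440,100:500],b[40:440,160:560]]))
```

```text
41.2 tcp [ 0.5403 -0.2046  0.0977] F [ 0.1  1.2 -0.5] M [-0.05  0.05  0.01] w 0.0853
42.99 tcp [ 0.5407 -0.2046  0.1807] F [-0.4  0.3 -0.5] M [-0.02  0.04  0.01] w 0.0854
44.14 tcp [ 0.5398 -0.203   0.2694] F [-0.3  0.   0.3] M [0.05 0.06 0.01] w 0.0856
blue 0.15385118206691384 (array([ 541.2, -204. ]), array([11.6, 80.3]), np.float32(159.0), 1840)
```

View pics/end.png

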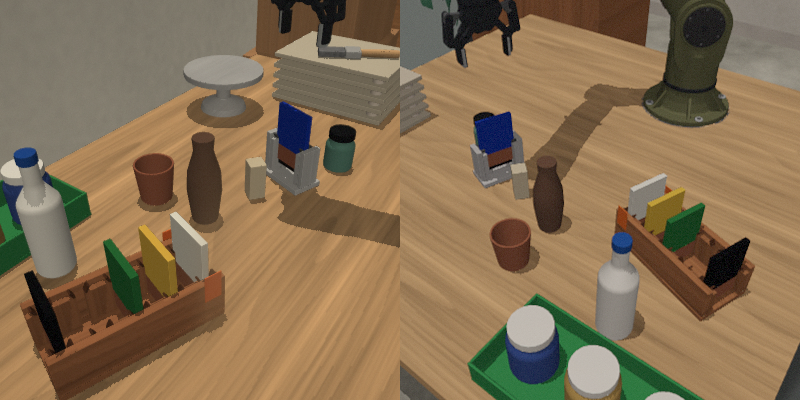

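The blue tile stands in the stand with its top at 0.1539, the same as white's at the start. White is in the marked slot, and everything else is where it was. Handing in.

```bash
python3 -c "
from station import ticket
print(ticket.close_job())"
```

```text
the job is handed in; nothing more can be done
None
```

Both tiles are in place and the job is handed in, at about 44 s of the 67 s allowed. The hand-in gives no verdict, so this rests on my own checks. I gripped each tile across its 80 mm width, because fingers opened across the thickness would have hit the neighbouring tiles.

- **White tile:** it stands in the marked slot. Its top reads 0.1331 m, level with the other rack tiles (0.1331–0.1333). It touched the slot floor at TCP height 0.0787 m, against 0.0785 m predicted.
- **Blue tile:** it stands in the sample stand. Its top reads 0.1539 m, against 0.1538 m for the white tile at the start. It touched the ledge at TCP height 0.0981 m, against 0.0983 m predicted.
- **Forces:** about 13 N of extra force as the white tile reached the slot floor and 6 N as the blue tile reached the ledge; other readings between moves stayed within a few newtons.
- **Other objects:** after the white tile was placed, the other rack tiles measured within about 0.5 mm of where they started. In the final pictures the other tiles, vase, bottle, cup, jar and post all look unmoved. The gripper is open and clear of everything.

**Disagreements:** the side camera differed from the wrist camera by about 3 mm on the yellow tile, so I used wrist positions throughout. My first colour check put the orange strip several millimetres off. A closer look put its centre at −75 mm in my measuring frame, against −74.6 mm expected. After release, the white tile's top edge measured 1–1.5 mm from where I had aimed it, within the 8 mm limit.

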